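# Load a bar mould into the filling carrier, cavities up

## Robot

A 6-joint arm with a two-finger parallel gripper is mounted at the origin on the work surface. World frame = base frame: x ahead of the robot, y to its left, z up, the work surface at z = 0. Lengths are in m, angles in rad, forces in N, time in s.
With the tool pointing down it reaches from about 0.225 to 0.875 m from the base axis. Payload 3.4 kg.
Tool frame: the origin (TCP) lies where the fingers leave the gripper's body, on its centre line; the fingertips stand 73 mm ahead of it and the grasp point (between the pads) lies 54 mm ahead of it (manip.pinch_z is the distance from the TCP to the grasp point, in m); z points along the fingers, y is the line along which they close (so a half turn about z gives the same grasp; the last joint's range is limited). The gripper opens to 85 mm and grips with 20 to 120 N. Pads are 22 mm wide; open, the fingers measure 114 mm over their backs; the gripper's body (76 mm by 85 mm) begins 54 mm behind the grasp point. The pads swing forward as they close: fully open they stand 13 mm farther back than shut.
Start: joints at [-1.239, 0.276, 1.505, -0, 1.361, -0.121], TCP at [0.252, -0.517, 0.304] pointing down, gripper open.
Joint ranges: [-2.89, 2.89], [-0.75, 2.08], [0.22, 2.7], [-1.18, 4.32], [0.11, 2.71], [-2.7, 2.7]. Speed limits (rad/s): [2.57, 2.57, 3.14, 3.14, 3.14, 3.14].

## Interface

Orientations are given as a unit quaternion [w, x, y, z].
In Python, from rig import readout, imaging, manip gives the robot as it stands. The module is installed in compiled form; this text tells all that it offers.
- The arm moves only by the tool servo_tool, never from a script. Its argument "moves" is a list of rows, each an object with "dp": the shift along the tool's x, y, z in units of 0.2 m (1.0 is 0.2 m), a list of three; "delta_rot": the turn, a rotation vector about the tool's x, y, z in units of 0.1 rad (1.0 is 0.1 rad), a list of three; "fingers": the opening, from 0 (shut) to 1 (fully open). In form: [{"dp": [dx, dy, dz], "delta_rot": [wx, wy, wz], "fingers": fingers}, ...]. A call has 1 to 5 rows; each row shifts and turns the commanded pose from where the row before left it, along the tool's axes as they then stand; what a row does not reach is not made up. A row lasts 1/10 s, in which the tool goes at most 50 mm and 8.59 degrees, less where a joint would pass 70% of its speed; a pose out of reach is approached as far as the arm can. A call with a number of a shift or a turn outside -1 to 1 is refused whole. A call with a gripper value outside its range is refused whole. The fingers move at their own pace and stop on an object; "force" is the grip in N (left out, the last holds). Time passes only in rows, so rows that do not move let the fingers close. It gives the time, the measured TCP pose, the force, the opening and the grip force at its end, in the units of the state.
- readout.get_state(): the state, without advancing time (a new reading comes with each control period).
- imaging.get_image(name): name is "scene" or "top" or "wrist"; returns (picture, depth): 384x512x3 uint8, red, green, blue; 384x512 float32, m along the optical axis (not along the pixel's ray), 0 where there is no reading.
- imaging.calibration(name): a dict with "intrinsics" (3x3 intrinsics, pixels), "R" (3x3) and "t" (3): a world point X has camera coordinates R X + t; the wrist camera has in their place "hand_eye" (4x4, takes a point from camera to tool coordinates, whose origin is the TCP and whose axes are the flange's). Camera axes: x right, y down, z forward; pixel columns grow to the right and rows downward; lengths in m; the calibration is good to about 2 mm. A picture is of the moment at which its call begins: read the wrist's pose just before it. calibration takes no time and is no camera call.
- manip.sign_off(): hands the job in; it is judged then, once.
The state is a dict: "clock": time; "qpos": joint angles; "qd": joint speeds; "effort": joint torques, N m; "position": TCP position; "ee_rot": TCP orientation; "contact_force": force on the tool from outside, world axes, zero at the start; "moment": the same for the moment, N m; "width": finger opening in m; "gripper_force": force on a finger pad.
Only numpy, scipy, OpenCV 4.12 (cv2) and the standard library are available. Lean on these libraries where they do the work, as an engineer would, in place of code of your own. Each camera call takes 0.05 s, during which the arm holds its last target. There are 200 camera calls.

## Task

Take the bar mould (the tall, narrow plate with two long cavities) from its stand and lay it flat in the pocket of the filling carrier with its cavities facing up; either end may lead. Set it down without dropping it, then push it home against both the end stop and the side stop so that its edges are square to them, and let go. Leave the square praline mould and the other things on the bench where they are.

Things in the scene. Friction and masses are not known exactly. Their poses are not given: they have to be found in the camera images.
- bar_mould: The bar mould, to be loaded: rigid white plate 120 (own x) x 64 (own y) x 24 mm thick (own z), 0.16 kg, with two long cavities (104 x 22 mm, 12 deep) open in its +z face; back flat. Origin: centre of the back face; +z points out of the cavity face. At the start it stands on end in bar_rest, x vertical, +x end down, 120 mm tall. Edges are plain and can be gripped across the 64 mm.
- bar_rest: Fixed aluminium stand for the bar mould. Origin: centre of underside; base 90 x 94 x 8 mm. The mould stands on the base in a 27 mm slot over the origin, between a back panel on the -x side (46 wide, top at 45 mm) and a low lip on the +x side (top at 30 mm), with cheeks (top at 24 mm) beside its edges. Cavities face the stand's +x. Lift straight up 45 mm to clear.
- praline_mould: Bystander: square white mould plate 90 x 90 x 24 mm with nine round cavities, standing on edge (90 mm tall) in praline_rest. Origin: centre of its back face, +z out of the cavity face.
- praline_rest: Fixed aluminium stand like bar_rest, base 90 x 120 x 8 mm, holding the praline mould. Origin: centre of its underside.
- carrier: Fixed filling carrier with the pocket. Origin: on the table under the centre of the fully home mould. Dark base plate x -100 to +90, y -62 to +62, 12 mm thick; on it a pedestal 46 mm wide (y), x -78 to +60, its top (the pocket floor) 45 mm above the table. The mould lies with its length along x. Beside the pedestal, where there is no stop or lip, fingers have room down to the base.
- end_stop (a point): Middle of the end stop's face at pocket-floor height: carrier x=+60, y=0, z=45 mm. The steel stop is 8 mm thick, spans y -28 to +28 and rises 12 mm above the floor. Axes as the carrier's; the mould's end goes against it, pushed to +x.
- side_stop (a point): Middle of the side stop's face at pocket-floor height: carrier x=+25, y=+32, z=45 mm. The steel stop is 8 mm thick, spans x -5 to +55 and rises 12 mm above the floor. The mould's long edge goes against it, pushed to +y.
- side_lip (a point): Middle of the low lip's inner face opposite the side stop: carrier x=+41.5, y=-42, z=45 mm; it spans x +28 to +55, is 6 mm thick and rises 6 mm above the floor. Leaves the mould 10 mm of play in y.
- end_lip (a point): Middle of the low lip's inner face opposite the end stop: carrier x=-74, y=0, z=45 mm; it spans y -18 to +18, is 6 mm thick and rises 6 mm above the floor. Leaves the mould 14 mm of play in x.
- jar: Bystander: closed glass jar, 68 mm diameter, 85 mm tall, origin at centre of its underside.
- bottle: Bystander: white bottle, 54 mm diameter, 150 mm tall, origin at centre of its underside.
- bowl: Bystander: steel bowl, 120 mm diameter, 50 mm tall, origin at centre of its underside.
- cup: Bystander: steel cup, 72 mm diameter, 80 mm tall, origin at centre of its underside.
- scraper: Bystander: bench scraper lying flat, about 120 x 110 mm, 22 mm tall, with a round dark wooden handle, origin at its middle underneath.
- palette_knife: Bystander: palette knife, 220 mm long, lying flat along its own x, 22 mm tall.
There are look-alikes about, which are no part of the job. Leave any yellow look-alike of the carrier alone.

How it is judged:
By the outcome, as a careful person would: the job done as asked, in the order asked, and still so for the second after the job is handed in, with the robot touching nothing.
It also fails if it takes over 64 s, if anything falls off the work surface, if the arm or the gripper's body presses on something with over 40 N, if the wrist force passes 120 N, or if a joint passes its speed limit or range.

## Working session

There is one attempt and no reset: what is moved stays moved. The work goes in short steps, Python scripts to look and compute and a tool call to move; the robot and the scene stay as the last step left them, time stands still between calls to the robot, and variables do not carry over. Pictures are saved under pics/ and viewed, at most 10 in all, crops included, and the job is handed in when it is done.

Besides the shell and the picture viewer there is one more tool, called as name(argument=value, ...), one argument or row to a line, values as JSON. servo_tool: Moves the arm, as the interface text tells. Its arguments: {"type":"object","properties":{"moves":{"type":"array"},"force":{"type":"number"}},"required":["moves"]}

```bash
mkdir -p pics; cat > h.py <<'E'
import numpy as np,cv2
from rig import readout,imaging,manip
from scipy.spatial.transform import Rotation as Ro
def Rq(q): return Ro.from_quat([q[1],q[2],q[3],q[0]])
def grab(n):
    s=readout.get_state(); im,d=imaging.get_image(n); c=imaging.calibration(n)
    K=np.array(c["intrinsics"]); v,u=np.mgrid[:384,:512]
    P=np.stack([(u-K[0,2])/K[0,0]*d,(v-K[1,2])/K[1,1]*d,d],-1)
    if n=="wrist":
        H=np.array(c["hand_eye"]); P=P@H[:3,:3].T+H[:3,3]; P=P@Rq(s["ee_rot"]).as_matrix().T+np.array(s["position"])
    else: P=(P-np.array(c["t"]))@np.array(c["R"])
    P[d==0]=np.nan
    return im,d,P
E
python3 - <<'E'
from h import *
print(readout.get_state())
ims=[]
for n in("scene","top"):
    im,d,P=grab(n); np.savez(f"{n}.npz",im=im,d=d,P=P); ims.append(im)
    cv2.imwrite(f"pics/{n}.png",cv2.resize(im[...,::-1],(800,600)))
E
```

```text
{'clock': 0.0, 'qpos': array([-1.23896973e+00,  2.76562050e-01,  1.50615619e+00, -3.53995456e-05,
        1.36071114e+00, -1.21009115e-01]), 'qd': array([ 0.00022686, -0.00022571, -0.00093212, -0.00047873, -0.00049354,
       -0.00022313]), 'effort': array([ 6.77214175e-04, -4.16773009e+01, -2.45803624e+01,  9.90477793e-05,
        1.11355731e-02, -3.03341405e-07]), 'position': array([ 0.25141703, -0.51665832,  0.3030492 ]), 'ee_rot': array([-9.11447777e-04,  9.74475551e-01,  2.24491773e-01, -1.13835791e-04]), 'contact_force': array([-0.36131573, -0.1823936 , -0.88678441]), 'moment': array([-0.04411507, -0.02963048,  0.01247573]), 'gripper_force': 0.0, 'width': 0.08510229380970964}
```

View pics/scene.png

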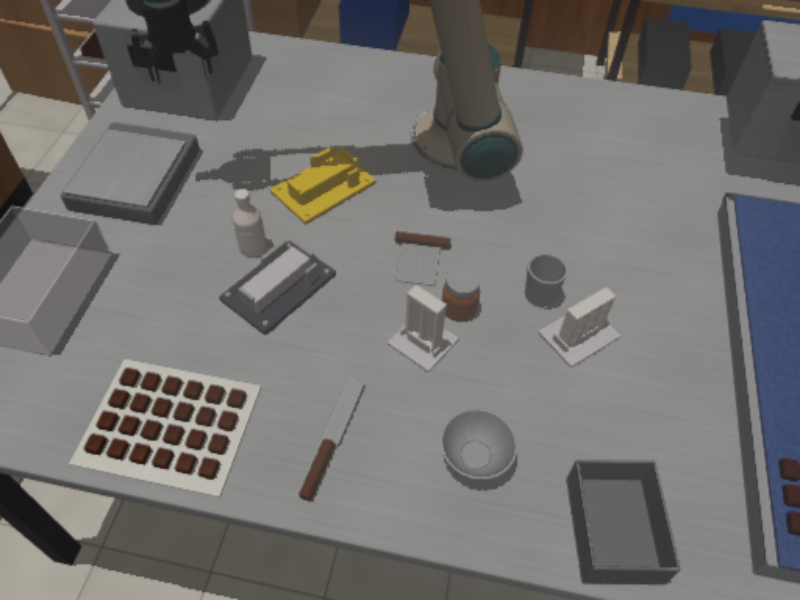

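View pics/top.png

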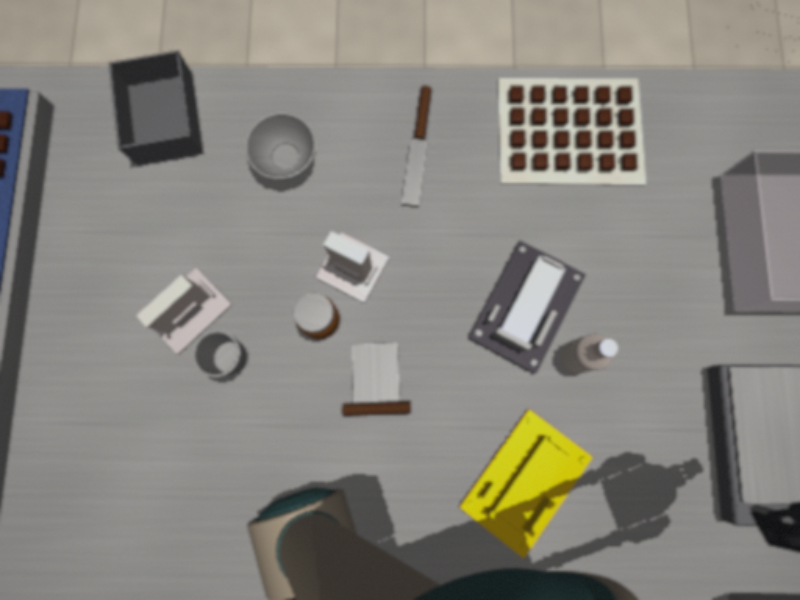

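Candidates in the top view:
- **White plates:** bar mould (348,250), praline mould (165,300).
- **Pockets:** dark carrier (527,307), yellow look-alike (527,480).

The plate at (348,250), scene (425,320), is tall and narrow with two long cavities facing the scene camera. I choose that one, together with the dark carrier.

```bash
python3 - <<'E'
from h import *
T=np.load("top.npz");S=np.load("scene.npz")
def rect(p):
    (c,s,a)=cv2.minAreaRect(p.astype(np.float32)*1000); return np.round(c,1),np.round(s,1),round(a,1)
P=T["P"];f=512/800
def box(P,u0,u1,v0,v1): 
    return P[int(v0*f):int(v1*f),int(u0*f):int(u1*f)].reshape(-1,3)
def sel(p,a,b): return p[(p[:,2]>a)&(p[:,2]<b)]
m=box(P,305,395,220,310)
q=sel(m,.11,.14); print("mould top",rect(q[:,:2]),np.median(q[:,2]),len(q))
q=sel(m,.004,.02); print("rest base",rect(q[:,:2]),np.median(q[:,2]))
c=box(P,460,590,235,380)
for a,b,n in((.006,.02,"base"),(.04,.049,"ped"),(.0535,.062,"stops")):
    q=sel(c,a,b); print(n,rect(q[:,:2]),np.median(q[:,2]),len(q))
P2=S["P"]
m=box(P2,385,465,280,370); q=sel(m,.05,.14); print("scene mould",rect(q[:,:2]),q[:,2].max()); q=sel(m,.115,.14);print(rect(q[:,:2]),np.median(q[:,2]))
c=box(P2,215,340,235,330)
for a,b,n in((.006,.02,"base"),(.04,.049,"ped"),(.0535,.062,"stops")):
    q=sel(c,a,b); print(n,rect(q[:,:2]),np.median(q[:,2]),len(q))
for n,(u,v) in dict(jar=(317,313),bottle=(605,348),bowl=(280,145)).items(): print(n,P[int(v*f),int(u*f)])
a=S["im"][175:240,240:300];b=S["im"][145:215,135:220]; 
A=np.hstack([cv2.resize(x,(400,400),interpolation=2) for x in(a,b)]);cv2.imwrite("pics/crop.png",A[...,::-1])
E
```

```text
mould top (array([578.1,  16.7]), array([64.4, 24.9]), 62.9) 0.12848259191128308 334
rest base (array([588.1,  22.4]), array([151.5, 141.4]), 4.5) 0.008596765067696237
base (array([ 527.3, -274.4]), array([178.9, 241.5]), 82.4) 0.012976249952483428 2138
ped (array([ 499.1, -301.5]), array([160.6, 145. ]), 61.6) 0.04595523401086848 1019
stops (array([ 486.6, -272.5]), array([180.5, 124. ]), 7.8) 0.05765578018020099 205
scene mould (array([538.5,  38.3]), array([ 65.8, 115.9]), 60.4) 0.1340044759668482
(array([576.5,  16.5]), array([66.5, 28.6]), 63.4) 0.12788363850076628
base (array([ 500.3, -284.9]), array([241. , 236.2]), 16.1) 0.012661824173206798 1186
ped (array([ 495.8, -278. ]), array([162.2, 144.4]), 21.0) 0.04548684488127325 692
stops (array([ 493.9, -277.3]), array([151.6, 137.8]), 22.9) 0.05729412265537912 151
jar [0.48668406 0.06277278 0.08622135]
bottle [ 0.43204516 -0.34883152  0.14956748]
bowl [0.79864589 0.14833925 0.00751014]
```

View pics/crop.png

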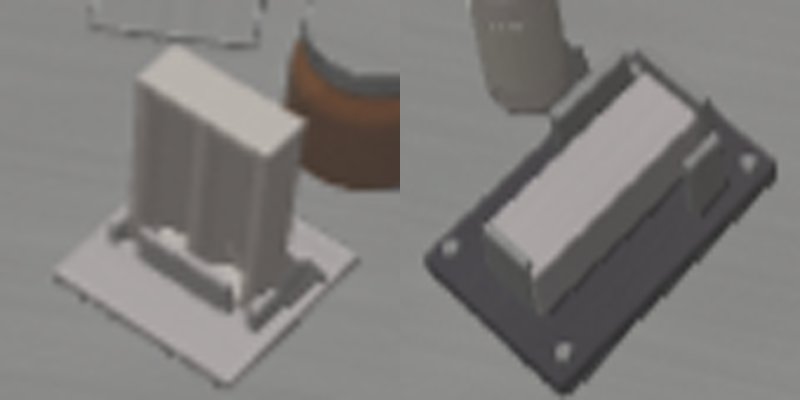

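The crop confirms both. Left: a tall plate with two long cavities facing the camera. Right: the dark carrier with its end lip at lower left, side lip at right and stops at the far side. Next I fit the carrier's height model and fetch the reach numbers.

```bash
cat >> h.py <<'E'
def model(x,y):
    z=np.zeros_like(x)
    for x0,x1,y0,y1,h in((-100,90,-62,62,12),(-78,60,-23,23,45),(60,68,-28,28,57),(-5,55,32,40,57),(28,55,-48,-42,51),(-80,-74,-18,18,51)):
        z[(x>x0)&(x<x1)&(y>y0)&(y<y1)]=h
    return z
def fitcar(P,x0):
    from scipy.optimize import differential_evolution
    p=P.reshape(-1,3)*1000;p=p[np.isfinite(p[:,2])]; p=p[np.hypot(p[:,0]-x0[0],p[:,1]-x0[1])<125]
    def cost(v):
        a=np.radians(v[2]);d=p[:,:2]-v[:2];x=d@[np.cos(a),np.sin(a)];y=d@[-np.sin(a),np.cos(a)]
        m=(np.abs(x+5)<110)&(np.abs(y)<70)
        return np.where(m,np.minimum(np.abs(p[:,2]-model(x,y)),15),np.minimum(np.abs(p[:,2]),15)).mean()
    r=differential_evolution(cost,[(x0[0]-30,x0[0]+30),(x0[1]-30,x0[1]+30),(x0[2]-12,x0[2]+12)],seed=1,popsize=20,maxiter=60)
    return r.x.round(1),round(r.fun,2)
def tool(th_down,az,gaz):
    "tool z tilted th_down deg from down toward azimuth az; tool y horizontal at gaz"
    a,b,t=np.radians([az,gaz,th_down]);z=np.array([np.sin(t)*np.cos(a),np.sin(t)*np.sin(a),-np.cos(t)]);y=np.array([np.cos(b),np.sin(b),0]);return np.stack([np.cross(y,z),y,z],1)
def go(grasp,Rt):
    s=readout.get_state();R0=Rq(s["ee_rot"]).as_matrix();p=np.array(s["position"])
    t=np.array(grasp)-manip.pinch_z*Rt[:,2]
    print("t",round(s["clock"],2),"q",np.round(s["qpos"],2),"p",np.round(p,4),"w",round(s["width"],4),"F",np.round(s["contact_force"],1),round(s["gripper_force"],1))
    print("grasp now",np.round(p+manip.pinch_z*R0[:,2],4),"TCP target",np.round(t,4))
    print("dp(tool,/0.2)",np.round(R0.T@(t-p)/.2,3)," dp in target axes",np.round(Rt.T@(t-p)/.2,3)," rot/0.1",np.round(Ro.from_matrix(R0.T@Rt).as_rotvec()/.1,2))
E
python3 - <<'E'
from h import *
for n in("top","scene"): print(n,fitcar(np.load(n+".npz")["P"],(495,-205,147)))
go([.5775,.0166,.098],tool(45,153,63)); go([.62,.0166,.35],tool(0,153,63))
E
```

```text
top (array([ 472.6, -235. ,  136.7]), np.float64(5.48))
scene (array([ 472.1, -234.7,  135.9]), np.float64(5.87))
t 0.1 q [-1.24  0.28  1.51 -0.    1.36 -0.12] p [ 0.2514 -0.5167  0.3031] w 0.0855 F [-0.1  0.7  0.5] 0.0
grasp now [ 0.2514 -0.5166  0.2492] TCP target [ 0.6115 -0.0007  0.1361]
dp(tool,/0.2) [ 2.747 -1.531  0.838]  dp in target axes [-0.896  3.116  0.284]  rot/0.1 [  8.61   4.27 -20.81]
t 0.1 q [-1.24  0.28  1.51 -0.    1.36 -0.12] p [ 0.2514 -0.5167  0.3031] w 0.0855 F [-0.1  0.7  0.5] 0.0
grasp now [ 0.2514 -0.5166  0.2492] TCP target [0.62   0.0166 0.4039]
dp(tool,/0.2) [ 2.824 -1.592 -0.501]  dp in target axes [-0.431  3.213 -0.504]  rot/0.1 [-1.000e-02 -2.000e-02 -2.218e+01]
```

servo_tool(
  moves=[
    {"dp":[0.2,-0.114,-0.036],"delta_rot":[0,0,0],"fingers":1},
    {"dp":[0.2,-0.114,-0.036],"delta_rot":[0,0,0],"fingers":1},
    {"dp":[0.2,-0.114,-0.036],"delta_rot":[0,0,0],"fingers":1},
    {"dp":[0.2,-0.114,-0.036],"delta_rot":[0,0,0],"fingers":1},
    {"dp":[0.2,-0.114,-0.036],"delta_rot":[0,0,0],"fingers":1},
  ],
)

```text
clock: 0.6
position: [0.3821, -0.3254, 0.3398]
ee_rot: [-0.0, 0.975, 0.224, -0.0]
contact_force: [-0.9, -0.8, 0.3]
width: 0.0852
gripper_force: 0.0
```

servo_tool(
  moves=[
    {"dp":[0.2,-0.114,-0.036],"delta_rot":[0,0,0],"fingers":1},
    {"dp":[0.2,-0.114,-0.036],"delta_rot":[0,0,0],"fingers":1},
    {"dp":[0.2,-0.114,-0.036],"delta_rot":[0,0,0],"fingers":1},
    {"dp":[0.2,-0.114,-0.036],"delta_rot":[0,0,0],"fingers":1},
    {"dp":[0.2,-0.114,-0.036],"delta_rot":[0,0,0],"fingers":1},
  ],
)

```text
clock: 1.1
position: [0.5121, -0.1352, 0.3759]
ee_rot: [-0.0, 0.974, 0.225, -0.0]
contact_force: [-0.5, -1.1, 0.4]
width: 0.0853
gripper_force: 0.0
```

servo_tool(
  moves=[
    {"dp":[0.2,-0.114,-0.036],"delta_rot":[0,0,0],"fingers":1},
    {"dp":[0.2,-0.114,-0.036],"delta_rot":[0,0,0],"fingers":1},
    {"dp":[0.2,-0.114,-0.036],"delta_rot":[0,0,0],"fingers":1},
    {"dp":[0.2,-0.114,-0.036],"delta_rot":[0,0,0],"fingers":1},
    {"dp":[0,0,0],"delta_rot":[0,0,-1],"fingers":1},
  ],
)

```text
clock: 1.6
position: [0.6182, 0.0199, 0.4042]
ee_rot: [-0.001, 0.961, 0.277, 0.001]
contact_force: [-0.5, -0.1, 0.2]
width: 0.0854
gripper_force: 0.0
```

servo_tool(
  moves=[
    {"dp":[0,0,0],"delta_rot":[0,0,-1],"fingers":1},
    {"dp":[0,0,0],"delta_rot":[0,0,-1],"fingers":1},
    {"dp":[0,0,0],"delta_rot":[0,0,-1],"fingers":1},
    {"dp":[0,0,0],"delta_rot":[0,0,-1],"fingers":1},
    {"dp":[0,0,0],"delta_rot":[0,0,-1],"fingers":1},
  ],
)

```text
clock: 2.1
position: [0.6154, 0.015, 0.404]
ee_rot: [-0.0, 0.864, 0.504, -0.001]
contact_force: [0.5, -0.8, 0.1]
width: 0.0851
gripper_force: 0.0
```

servo_tool(
  moves=[
    {"dp":[0,0,0],"delta_rot":[0,0,-1],"fingers":1},
    {"dp":[0,0,0],"delta_rot":[0,0,-1],"fingers":1},
    {"dp":[0,0,0],"delta_rot":[0,0,-1],"fingers":1},
    {"dp":[0,0,0],"delta_rot":[0,0,-1],"fingers":1},
    {"dp":[0,0,0],"delta_rot":[0,0,-1],"fingers":1},
  ],
)

```text
clock: 2.6
position: [0.6153, 0.015, 0.404]
ee_rot: [-0.0, 0.712, 0.702, -0.0]
contact_force: [-0.0, 0.9, 1.0]
width: 0.0853
gripper_force: 0.0
```

servo_tool(
  moves=[
    {"dp":[0,0,0],"delta_rot":[0,0,-1],"fingers":1},
    {"dp":[0,0,0],"delta_rot":[0,0,-1],"fingers":1},
    {"dp":[0,0,0],"delta_rot":[0,0,-1],"fingers":1},
    {"dp":[0,0,0],"delta_rot":[0,0,-1],"fingers":1},
    {"dp":[0,0,0],"delta_rot":[0,0,-1],"fingers":1},
  ],
)

```text
clock: 3.1
position: [0.6154, 0.015, 0.404]
ee_rot: [-0.001, 0.516, 0.856, -0.0]
contact_force: [-0.1, 0.0, 0.2]
width: 0.0854
gripper_force: 0.0
```

servo_tool(
  moves=[
    {"dp":[0,0,0],"delta_rot":[0,0,-1],"fingers":1},
    {"dp":[0,0,0],"delta_rot":[0,0,-1],"fingers":1},
    {"dp":[0,0,0],"delta_rot":[0,0,-1],"fingers":1},
    {"dp":[0,0,0],"delta_rot":[0,0,-1],"fingers":1},
    {"dp":[0,0,0],"delta_rot":[0,0,-1],"fingers":1},
  ],
)

```text
clock: 3.6
position: [0.6153, 0.015, 0.404]
ee_rot: [-0.001, 0.288, 0.958, -0.0]
contact_force: [-0.1, 0.9, 0.4]
width: 0.0855
gripper_force: 0.0
```

```bash
python3 - <<'E'
from h import *
for n in("top","scene"): print(n,fitcar(np.load(n+".npz")["P"],(485,-270,140)))
go([.5775,.0166,.098],tool(45,153,63))
E
```

```text
top (array([ 510.8, -271. ,  151.8]), np.float64(3.18))
scene (array([ 507.6, -271.9,  150.2]), np.float64(5.2))
t 3.6 q [-0.09  0.3   1.22 -0.    1.62 -1.07] p [0.6153 0.015  0.404 ] w 0.0855 F [-0.1  0.9  0.4] 0.0
grasp now [0.6153 0.015  0.3501] TCP target [ 0.6115 -0.0007  0.1361]
dp(tool,/0.2) [-0.029 -0.075  1.34 ]  dp in target axes [-0.96  -0.079  0.934]  rot/0.1 [ 0.44  7.83 -1.08]
```

servo_tool(
  moves=[
    {"dp":[0,0,0],"delta_rot":[0.055,0.98,-0.135],"fingers":1},
    {"dp":[0,0,0],"delta_rot":[0.055,0.98,-0.135],"fingers":1},
    {"dp":[0,0,0],"delta_rot":[0.055,0.98,-0.135],"fingers":1},
    {"dp":[0,0,0],"delta_rot":[0.055,0.98,-0.135],"fingers":1},
    {"dp":[0,0,0],"delta_rot":[0.055,0.98,-0.135],"fingers":1},
  ],
)

```text
clock: 4.1
position: [0.6156, 0.0148, 0.4044]
ee_rot: [-0.238, 0.249, 0.937, 0.058]
contact_force: [-0.0, 0.3, -1.1]
width: 0.0856
gripper_force: 0.0
```

servo_tool(
  moves=[
    {"dp":[0,0,0],"delta_rot":[0.055,0.98,-0.135],"fingers":1},
    {"dp":[0,0,0],"delta_rot":[0.055,0.98,-0.135],"fingers":1},
    {"dp":[0,0,0],"delta_rot":[0.055,0.98,-0.135],"fingers":1},
    {"dp":[0,0,0],"delta_rot":[0,0,0],"fingers":1},
  ],
)

```text
clock: 4.5
position: [0.6169, 0.0141, 0.4007]
ee_rot: [-0.374, 0.218, 0.897, 0.09]
contact_force: [-0.1, 0.3, -1.3]
width: 0.0856
gripper_force: 0.0
```

```bash
python3 - <<'E'
from h import *
for n in("top","scene"): print(n,fitcar(np.load(n+".npz")["P"],(510,-275,155)))
im,d,P=grab("wrist"); np.savez("w1.npz",im=im,P=P); cv2.imwrite("pics/w1.png",im[...,::-1])
R=tool(45,153,63); go([.5775,.0166,.098],R); go(np.array([.5775,.0166,.098])-.09*R[:,2],R)
E
```

```text
top (array([ 511.2, -271.2,  151.8]), np.float64(3.11))
scene (array([ 508.2, -271.9,  150.3]), np.float64(5.09))
t 4.55 q [-0.19  0.64  0.86  0.3   2.38 -1.15] p [0.6164 0.0145 0.4021] w 0.0851 F [0.4 0.5 0.5] 0.0
grasp now [0.5825 0.0319 0.364 ] TCP target [ 0.6115 -0.0007  0.1361]
dp(tool,/0.2) [-0.951 -0.078  0.93 ]  dp in target axes [-0.949 -0.079  0.932]  rot/0.1 [ 0.03 -0.02 -0.04]
t 4.55 q [-0.19  0.64  0.86  0.3   2.38 -1.15] p [0.6164 0.0145 0.4021] w 0.0851 F [0.4 0.5 0.5] 0.0
grasp now [0.5825 0.0319 0.364 ] TCP target [ 0.6682 -0.0296  0.1998]
dp(tool,/0.2) [-0.95  -0.077  0.48 ]  dp in target axes [-0.949 -0.079  0.482]  rot/0.1 [ 0.03 -0.02 -0.04]
```

View pics/w1.png

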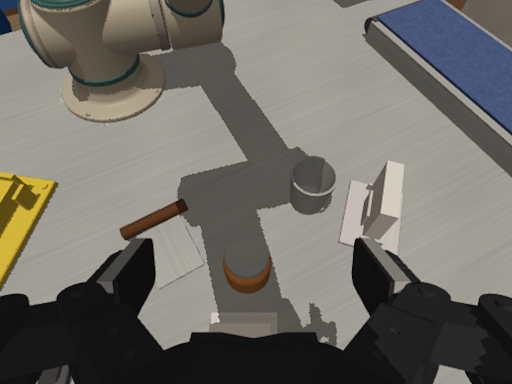

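The wrist view shows the mould's top at (243,320), centred between the fingers, with the jar behind it at (247,262).

servo_tool(
  moves=[
    {"dp":[-0.19,-0.0155,0.096],"delta_rot":[0,0,0],"fingers":1},
    {"dp":[-0.19,-0.0155,0.096],"delta_rot":[0,0,0],"fingers":1},
    {"dp":[-0.19,-0.0155,0.096],"delta_rot":[0,0,0],"fingers":1},
    {"dp":[-0.19,-0.0155,0.096],"delta_rot":[0,0,0],"fingers":1},
    {"dp":[-0.19,-0.0155,0.096],"delta_rot":[0,0,0],"fingers":1},
  ],
)

```text
clock: 5.05
position: [0.6679, -0.0292, 0.2024]
ee_rot: [-0.37, 0.217, 0.899, 0.09]
contact_force: [-0.4, -0.4, 0.1]
width: 0.0854
gripper_force: 0.0
```

servo_tool(
  moves=[
    {"dp":[0,0,0],"delta_rot":[0,0,0],"fingers":1},
    {"dp":[0,0,0],"delta_rot":[0,0,0],"fingers":1},
  ],
)

```text
clock: 5.25
position: [0.6673, -0.0288, 0.2036]
ee_rot: [-0.372, 0.217, 0.898, 0.09]
contact_force: [-0.3, -0.1, 0.7]
width: 0.0852
gripper_force: 0.0
```

```bash
python3 - <<'E'
from h import *
im,d,P=grab("wrist"); np.savez("w2.npz",im=im,P=P); cv2.imwrite("pics/w2.png",im[...,::-1])
p=P.reshape(-1,3); p=p[np.isfinite(p[:,2])]
p=p[(p[:,2]>.12)&(p[:,2]<.136)&(np.hypot(p[:,0]-.578,p[:,1]-.017)<.05)]
print(len(p),cv2.minAreaRect(p[:,:2].astype(np.float32)*1000),p[:,2].mean())
R=tool(45,153,63); go([.5775,.0166,.098],R)
E
```

```text
4089 ((579.2865600585938, 18.557470321655273), (64.08082580566406, 25.668907165527344), 62.510074615478516) 0.12632187971644981
t 5.3 q [-0.22  0.82  0.98  0.2   2.1  -1.29] p [ 0.6676 -0.0287  0.2052] w 0.0854 F [-1.2  0.8  0.4] 0.0
grasp now [ 0.6338 -0.0113  0.167 ] TCP target [ 0.6115 -0.0007  0.1361]
dp(tool,/0.2) [-0.021 -0.004  0.466]  dp in target axes [-0.022 -0.003  0.466]  rot/0.1 [ 0.03  0.03 -0.01]
```

View pics/w2.png

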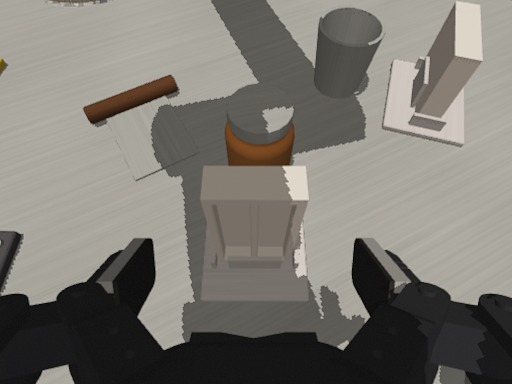

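The mould is centred at (255,230) between the fingers, and the jar is well behind it. I'll advance and grip.

servo_tool(
  moves=[
    {"dp":[-0.01,0.001,0.163],"delta_rot":[0,0,0],"fingers":1},
    {"dp":[-0.01,0.001,0.163],"delta_rot":[0,0,0],"fingers":1},
    {"dp":[0,0,0.16],"delta_rot":[0,0,0],"fingers":1},
    {"dp":[0,0,0],"delta_rot":[0,0,0],"fingers":1},
  ],
)

```text
clock: 5.7
position: [0.6065, 0.0032, 0.1324]
ee_rot: [-0.373, 0.216, 0.898, 0.09]
contact_force: [0.1, -0.1, -0.0]
width: 0.0854
gripper_force: 0.0
```

servo_tool(
  moves=[
    {"dp":[0,0,0],"delta_rot":[0,0,0],"fingers":0.6},
    {"dp":[0,0,0],"delta_rot":[0,0,0],"fingers":0.6},
    {"dp":[0,0,0],"delta_rot":[0,0,0],"fingers":0.6},
    {"dp":[0,0,0],"delta_rot":[0,0,0],"fingers":0.6},
    {"dp":[0,0,0],"delta_rot":[0,0,0],"fingers":0.6},
  ],
  force=60,
)

```text
clock: 6.2
position: [0.6109, 0.0008, 0.1339]
ee_rot: [-0.37, 0.217, 0.899, 0.091]
contact_force: [0.9, -1.0, 7.3]
width: 0.0634
gripper_force: 66.0
```

```bash
python3 - <<'E'
from h import *
go([.5775,.0166,.098],tool(45,153,63))
E
```

```text
t 6.2 q [-0.2   0.79  1.24  0.2   1.87 -1.32] p [0.6109 0.0008 0.1339] w 0.0634 F [ 0.9 -1.   7.3] 66.0
grasp now [0.5772 0.0183 0.0956] TCP target [ 0.6115 -0.0007  0.1361]
dp(tool,/0.2) [ 0.004 -0.005 -0.012]  dp in target axes [ 0.004 -0.005 -0.012]  rot/0.1 [ 0.05  0.04 -0.01]
```

servo_tool(
  moves=[
    {"dp":[0.04,0,-0.04],"delta_rot":[0,0,0],"fingers":0.6},
    {"dp":[0.08,0,-0.08],"delta_rot":[0,0,0],"fingers":0.6},
    {"dp":[0.12,0,-0.12],"delta_rot":[0,0,0],"fingers":0.6},
    {"dp":[0.14,0,-0.14],"delta_rot":[0,0,0],"fingers":0.6},
    {"dp":[0.14,0,-0.14],"delta_rot":[0,0,0],"fingers":0.6},
  ],
)

```text
clock: 6.7
position: [0.6097, 0.0009, 0.28]
ee_rot: [-0.371, 0.218, 0.898, 0.09]
contact_force: [1.2, 1.0, -1.7]
width: 0.0631
gripper_force: 65.8
```

servo_tool(
  moves=[
    {"dp":[0.14,0,-0.14],"delta_rot":[0,0,0],"fingers":0.6},
    {"dp":[0.14,0,-0.14],"delta_rot":[0,0,0],"fingers":0.6},
    {"dp":[0.14,0,-0.14],"delta_rot":[0,0,0],"fingers":0.6},
  ],
)

```text
clock: 7.0
position: [0.6092, 0.001, 0.3994]
ee_rot: [-0.37, 0.218, 0.899, 0.09]
contact_force: [1.0, 0.5, -2.2]
width: 0.0631
gripper_force: 65.8
```

```bash
python3 - <<'E'
from h import *
S=readout.get_state()
a=np.radians(151.5); c=np.array([.5105,-.2715])
def car(x,y,z): return [c[0]+x*np.cos(a)-y*np.sin(a),c[1]+x*np.sin(a)+y*np.cos(a),z]
R=tool(45,151.5,151.5+90)
go(car(-60,0,.3) if 0 else car(-.042,-.003,.30),R)
print(R.round(2),Rq(S["ee_rot"]).as_matrix().round(2))
E
```

```text
t 7.0 q [-0.2   0.63  0.89  0.27  2.37 -1.18] p [0.6092 0.001  0.3994] w 0.0631 F [ 1.   0.5 -2.2] 65.8
grasp now [0.5754 0.0184 0.3611] TCP target [ 0.5823 -0.3071  0.3381]
dp(tool,/0.2) [-0.631 -1.431 -0.197]  dp in target axes [ 0.653  1.418 -0.22 ]  rot/0.1 [ -0.05  -0.23 -31.25]
[[ 0.62 -0.48 -0.62]
 [-0.34 -0.88  0.34]
 [-0.71  0.   -0.71]] [[-0.63  0.46 -0.63]
 [ 0.32  0.89  0.32]
 [ 0.7   0.   -0.71]]
```

servo_tool(
  moves=[
    {"dp":[-0.09,-0.204,-0.028],"delta_rot":[0,0,0],"fingers":0.6},
    {"dp":[-0.09,-0.204,-0.028],"delta_rot":[0,0,0],"fingers":0.6},
    {"dp":[-0.09,-0.204,-0.028],"delta_rot":[0,0,0],"fingers":0.6},
    {"dp":[-0.09,-0.204,-0.028],"delta_rot":[0,0,0],"fingers":0.6},
    {"dp":[-0.09,-0.204,-0.028],"delta_rot":[0,0,0],"fingers":0.6},
  ],
)

```text
clock: 7.5
position: [0.59, -0.2202, 0.3534]
ee_rot: [-0.37, 0.218, 0.899, 0.09]
contact_force: [0.4, -0.2, -2.1]
width: 0.0632
gripper_force: 66.0
```

servo_tool(
  moves=[
    {"dp":[-0.09,-0.204,-0.028],"delta_rot":[0,0,0],"fingers":0.6},
    {"dp":[-0.09,-0.204,-0.028],"delta_rot":[0,0,0],"fingers":0.6},
    {"dp":[0,0,0],"delta_rot":[0,0,1],"fingers":0.6},
    {"dp":[0,0,0],"delta_rot":[0,0,1],"fingers":0.6},
    {"dp":[0,0,0],"delta_rot":[0,0,1],"fingers":0.6},
  ],
)

```text
clock: 8.0
position: [0.5825, -0.3073, 0.3356]
ee_rot: [-0.38, 0.352, 0.855, 0.033]
contact_force: [0.4, -0.4, -1.2]
width: 0.0633
gripper_force: 65.9
```

servo_tool(
  moves=[
    {"dp":[0,0,0],"delta_rot":[0,0,1],"fingers":0.6},
    {"dp":[0,0,0],"delta_rot":[0,0,1],"fingers":0.6},
    {"dp":[0,0,0],"delta_rot":[0,0,1],"fingers":0.6},
    {"dp":[0,0,0],"delta_rot":[0,0,1],"fingers":0.6},
    {"dp":[0,0,0],"delta_rot":[0,0,1],"fingers":0.6},
  ],
)

```text
clock: 8.5
position: [0.5827, -0.3065, 0.3359]
ee_rot: [-0.376, 0.552, 0.742, -0.062]
contact_force: [-0.4, -1.2, -1.7]
width: 0.0632
gripper_force: 65.9
```

servo_tool(
  moves=[
    {"dp":[0,0,0],"delta_rot":[0,0,1],"fingers":0.6},
    {"dp":[0,0,0],"delta_rot":[0,0,1],"fingers":0.6},
    {"dp":[0,0,0],"delta_rot":[0,0,1],"fingers":0.6},
    {"dp":[0,0,0],"delta_rot":[0,0,1],"fingers":0.6},
    {"dp":[0,0,0],"delta_rot":[0,0,1],"fingers":0.6},
  ],
)

```text
clock: 9.0
position: [0.5827, -0.3065, 0.336]
ee_rot: [-0.349, 0.718, 0.582, -0.153]
contact_force: [0.8, -0.2, -0.1]
width: 0.0634
gripper_force: 65.9
```

servo_tool(
  moves=[
    {"dp":[0,0,0],"delta_rot":[0,0,1],"fingers":0.6},
    {"dp":[0,0,0],"delta_rot":[0,0,1],"fingers":0.6},
    {"dp":[0,0,0],"delta_rot":[0,0,1],"fingers":0.6},
    {"dp":[0,0,0],"delta_rot":[0,0,1],"fingers":0.6},
    {"dp":[0,0,0],"delta_rot":[0,0,1],"fingers":0.6},
  ],
)

```text
clock: 9.5
position: [0.5827, -0.3065, 0.336]
ee_rot: [-0.3, 0.84, 0.386, -0.235]
contact_force: [0.4, -0.7, -1.4]
width: 0.0639
gripper_force: 65.9
```

servo_tool(
  moves=[
    {"dp":[0,0,0],"delta_rot":[0,0,1],"fingers":0.6},
    {"dp":[0,0,0],"delta_rot":[0,0,1],"fingers":0.6},
    {"dp":[0,0,0],"delta_rot":[0,0,1],"fingers":0.6},
    {"dp":[0,0,0],"delta_rot":[0,0,1],"fingers":0.6},
    {"dp":[0,0,0],"delta_rot":[0,0,1],"fingers":0.6},
  ],
)

```text
clock: 10.0
position: [0.5828, -0.3065, 0.336]
ee_rot: [-0.233, 0.909, 0.166, -0.302]
contact_force: [0.0, -0.0, -1.1]
width: 0.0634
gripper_force: 65.9
```

servo_tool(
  moves=[
    {"dp":[0,0,0],"delta_rot":[0,0,1],"fingers":0.6},
    {"dp":[0,0,0],"delta_rot":[0,0,1],"fingers":0.6},
    {"dp":[0,0,0],"delta_rot":[0,0,1],"fingers":0.6},
    {"dp":[0,0,0],"delta_rot":[0,0,1],"fingers":0.6},
    {"dp":[0,0,0],"delta_rot":[0,0,1],"fingers":0.6},
  ],
)

```text
clock: 10.5
position: [0.5828, -0.3065, 0.336]
ee_rot: [-0.151, 0.922, -0.064, -0.35]
contact_force: [0.4, -0.7, -1.8]
width: 0.0632
gripper_force: 65.9
```

```bash
cat >> h.py <<'E'
a=np.radians(151.5); c=np.array([.5105,-.2715])
def car(x,y,z): return [c[0]+x*np.cos(a)-y*np.sin(a),c[1]+x*np.sin(a)+y*np.cos(a),z]
def tocar(p): d=np.asarray(p)[...,:2]-c; return np.stack([d@[np.cos(a),np.sin(a)],d@[-np.sin(a),np.cos(a)],np.asarray(p)[...,2]],-1)
RC=tool(45,151.5,241.5)
E
python3 - <<'E'
from h import *
go(car(-.042,-.003,.30),RC)
im,d,P=grab("top"); np.savez("t2.npz",im=im,P=P)
im2,d,P=grab("scene"); np.savez("s2.npz",im=im2,P=P)
q=P.reshape(-1,3);A=np.hstack([cv2.resize(x,(400,400),interpolation=1) for x in(im[130:260,260:400],im2[80:240,110:270])]);cv2.imwrite("pics/c2.png",A[...,::-1])
E
```

```text
t 10.5 q [-0.56  0.77  0.77 -0.09  2.38  1.11] p [ 0.5828 -0.3065  0.336 ] w 0.0632 F [ 0.4 -0.7 -1.8] 65.9
grasp now [ 0.549  -0.2891  0.2977] TCP target [ 0.5823 -0.3071  0.3381]
dp(tool,/0.2) [-0.009  0.001 -0.007]  dp in target axes [-0.008  0.004 -0.007]  rot/0.1 [ 0.16 -0.01  3.53]
```

View pics/c2.png

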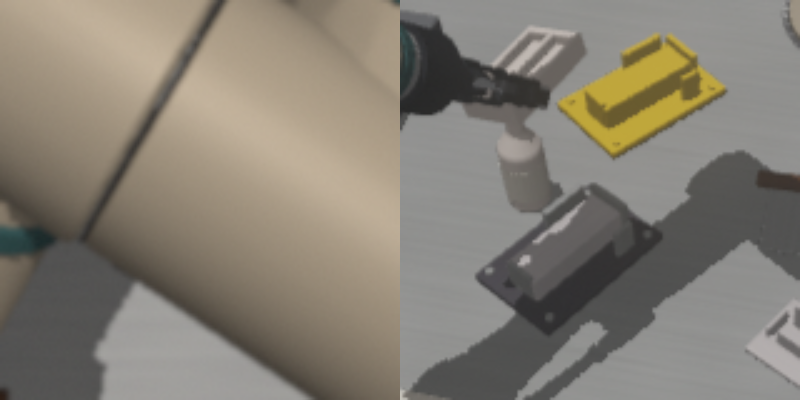

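Right half: the mould is held with its cavities up (530,60), and the carrier below is empty. I'll finish the turn.

servo_tool(
  moves=[
    {"dp":[0,0,0],"delta_rot":[0.04,0,0.88],"fingers":0.6},
    {"dp":[0,0,0],"delta_rot":[0.04,0,0.88],"fingers":0.6},
    {"dp":[0,0,0],"delta_rot":[0.04,0,0.88],"fingers":0.6},
    {"dp":[0,0,0],"delta_rot":[0.04,0,0.88],"fingers":0.6},
    {"dp":[0,0,0],"delta_rot":[0,0,0],"fingers":0.6},
  ],
)

```text
clock: 11.1
position: [0.5825, -0.3064, 0.3356]
ee_rot: [-0.096, 0.896, -0.224, -0.371]
contact_force: [0.5, -0.7, -1.2]
width: 0.063
gripper_force: 65.9
```

```bash
python3 - <<'E'
from h import *
P=np.load("s2.npz")["P"]
print("scene carrier",fitcar(P,(508,-272,151)))
go(car(-.035,-.005,.11),RC)
s=readout.get_state(); print(tocar(np.array(s["position"])+.054*Rq(s["ee_rot"]).as_matrix()[:,2]))
E
```

```text
scene carrier (array([ 508.3, -272. ,  150.7]), np.float64(10.41))
t 11.1 q [-0.57  0.77  0.77 -0.07  2.39  1.46] p [ 0.5825 -0.3064  0.3356] w 0.063 F [ 0.5 -0.7 -1.2] 65.9
grasp now [ 0.549  -0.2882  0.2975] TCP target [ 0.5771 -0.302   0.1481]
dp(tool,/0.2) [ 0.639 -0.001  0.687]  dp in target axes [ 0.639 -0.007  0.687]  rot/0.1 [-0.01  0.01  0.08]
[-0.04174499 -0.00368918  0.29747623]
```

servo_tool(
  moves=[
    {"dp":[0.128,0,0.137],"delta_rot":[0,0,0.02],"fingers":0.6},
    {"dp":[0.128,0,0.137],"delta_rot":[0,0,0.02],"fingers":0.6},
    {"dp":[0.128,0,0.137],"delta_rot":[0,0,0.02],"fingers":0.6},
    {"dp":[0.128,0,0.137],"delta_rot":[0,0,0.02],"fingers":0.6},
    {"dp":[0.127,0,0.137],"delta_rot":[0,0,0],"fingers":0.6},
  ],
)

```text
clock: 11.6
position: [0.5766, -0.3027, 0.147]
ee_rot: [-0.095, 0.895, -0.227, -0.371]
contact_force: [-0.7, -0.2, -1.3]
width: 0.0632
gripper_force: 66.1
```

servo_tool(
  moves=[
    {"dp":[0,0,0],"delta_rot":[0,0,0],"fingers":0.6},
    {"dp":[0,0,0],"delta_rot":[0,0,0],"fingers":0.6},
  ],
)

```text
clock: 11.8
position: [0.5765, -0.3027, 0.1486]
ee_rot: [-0.095, 0.895, -0.228, -0.373]
contact_force: [0.2, -0.7, -1.2]
width: 0.0635
gripper_force: 66.1
```

```bash
python3 - <<'E'
from h import *
im,d,P=grab("scene"); np.savez("s3.npz",im=im,P=P)
g=car(-.035,-.005,.0556); go(g,RC)
cv2.imwrite("pics/c3.png",cv2.resize(im[110:230,120:280],(800,600),interpolation=1)[...,::-1])
q=tocar(P.reshape(-1,3)); q=q[np.isfinite(q[:,2])]
m=q[(q[:,2]>.1)&(q[:,2]<.14)&(abs(q[:,1])<.05)&(q[:,0]>-.02)&(q[:,0]<.09)]*1000
print(len(m),m.min(0),m.max(0)); 
t=m[m[:,2]>115]; A=np.c_[t[:,:2],np.ones(len(t))]; print("plane",np.linalg.lstsq(A,t[:,2],rcond=None)[0],cv2.minAreaRect(t[:,:2].astype(np.float32)))
E
```

```text
t 11.85 q [-0.57  0.86  1.04 -0.06  2.03  1.5 ] p [ 0.577  -0.303   0.1499] w 0.0633 F [ 0.2 -0.1 -0.6] 66.1
grasp now [ 0.5434 -0.2847  0.1118] TCP target [ 0.5771 -0.302   0.0937]
dp(tool,/0.2) [ 0.198 -0.005  0.2  ]  dp in target axes [ 0.198 -0.005  0.2  ]  rot/0.1 [-0.    0.01 -0.01]
608 [-19.90059422 -36.85807874 100.03634473] [ 55.53679074  31.79481273 129.97401121]
plane [1.41266520e-02 7.21685767e-03 1.21678185e+02] ((17.913516998291016, -2.3464431762695312), (68.30364990234375, 75.23920440673828), 89.97454071044922)
```

View pics/c3.png

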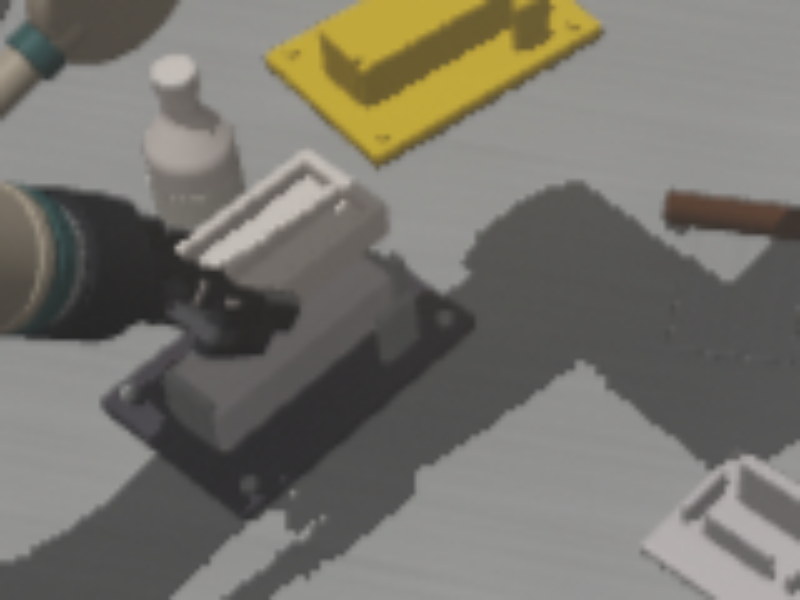

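The mould is held level over the pocket: its end is 6 mm short of the end stop and it is about 4 mm off the side stop. I'll lower it.

servo_tool(
  moves=[
    {"dp":[0.05,0,0.05],"delta_rot":[0,0,0],"fingers":0.6},
    {"dp":[0.05,0,0.05],"delta_rot":[0,0,0],"fingers":0.6},
    {"dp":[0.05,0,0.05],"delta_rot":[0,0,0],"fingers":0.6},
    {"dp":[0.016,0,0.016],"delta_rot":[0,0,0],"fingers":0.6},
    {"dp":[0,0,0],"delta_rot":[0,0,0],"fingers":0.6},
  ],
)

```text
clock: 12.35
position: [0.5758, -0.3023, 0.0998]
ee_rot: [-0.095, 0.894, -0.228, -0.373]
contact_force: [-0.7, 0.5, -0.2]
width: 0.0637
gripper_force: 66.1
```

servo_tool(
  moves=[
    {"dp":[0.006,0,0.006],"delta_rot":[0,0,0],"fingers":0.6},
    {"dp":[0,0,0],"delta_rot":[0,0,0],"fingers":0.6},
  ],
)

```text
clock: 12.55
position: [0.5764, -0.3027, 0.0997]
ee_rot: [-0.094, 0.895, -0.228, -0.372]
contact_force: [0.1, -0.1, -1.2]
width: 0.0631
gripper_force: 66.1
```

servo_tool(
  moves=[
    {"dp":[0.006,0,0.006],"delta_rot":[0,0,0],"fingers":0.6},
    {"dp":[0,0,0],"delta_rot":[0,0,0],"fingers":0.6},
  ],
)

```text
clock: 12.75
position: [0.5764, -0.3026, 0.0979]
ee_rot: [-0.094, 0.895, -0.228, -0.372]
contact_force: [0.4, -0.4, -1.0]
width: 0.063
gripper_force: 66.1
```

servo_tool(
  moves=[
    {"dp":[0.006,0,0.006],"delta_rot":[0,0,0],"fingers":0.6},
    {"dp":[0,0,0],"delta_rot":[0,0,0],"fingers":0.6},
  ],
)

```text
clock: 12.95
position: [0.5762, -0.3026, 0.0959]
ee_rot: [-0.094, 0.895, -0.228, -0.372]
contact_force: [-0.1, 0.0, -1.1]
width: 0.0635
gripper_force: 66.1
```

servo_tool(
  moves=[
    {"dp":[0.004,0,0.004],"delta_rot":[0,0,0],"fingers":0.6},
    {"dp":[0,0,0],"delta_rot":[0,0,0],"fingers":0.6},
  ],
)

```text
clock: 13.15
position: [0.5762, -0.3026, 0.0947]
ee_rot: [-0.094, 0.895, -0.228, -0.372]
contact_force: [1.0, -0.0, -1.4]
width: 0.0631
gripper_force: 66.1
```

servo_tool(
  moves=[
    {"dp":[0.003,0,0.003],"delta_rot":[0,0,0],"fingers":0.6},
    {"dp":[0,0,0],"delta_rot":[0,0,0],"fingers":0.6},
  ],
)

```text
clock: 13.35
position: [0.5763, -0.3026, 0.0942]
ee_rot: [-0.094, 0.895, -0.228, -0.372]
contact_force: [0.2, -0.2, -0.1]
width: 0.0631
gripper_force: 66.2
```

servo_tool(
  moves=[
    {"dp":[0.003,0,0.003],"delta_rot":[0,0,0],"fingers":0.6},
    {"dp":[0,0,0],"delta_rot":[0,0,0],"fingers":0.6},
  ],
)

```text
clock: 13.55
position: [0.5763, -0.3027, 0.094]
ee_rot: [-0.094, 0.895, -0.228, -0.372]
contact_force: [1.4, -1.2, 2.9]
width: 0.0632
gripper_force: 66.5
```

servo_tool(
  moves=[
    {"dp":[0.002,0,0.002],"delta_rot":[0,0,0],"fingers":0.6},
    {"dp":[0,0,0],"delta_rot":[0,0,0],"fingers":0.6},
  ],
)

```text
clock: 13.75
position: [0.5763, -0.3026, 0.0939]
ee_rot: [-0.094, 0.895, -0.228, -0.372]
contact_force: [2.6, -0.7, 5.3]
width: 0.0633
gripper_force: 66.8
```

It is on the floor (about 6 N). Now I'll push toward the end stop.

servo_tool(
  moves=[
    {"dp":[-0.007,0,0.007],"delta_rot":[0,0,0],"fingers":0.6},
    {"dp":[-0.004,0,0.004],"delta_rot":[0,0,0],"fingers":0.6},
    {"dp":[0,0,0],"delta_rot":[0,0,0],"fingers":0.6},
  ],
)

```text
clock: 14.05
position: [0.5739, -0.3014, 0.094]
ee_rot: [-0.094, 0.895, -0.229, -0.371]
contact_force: [3.9, -2.8, 6.0]
width: 0.0631
gripper_force: 66.9
```

servo_tool(
  moves=[
    {"dp":[-0.005,0,0.005],"delta_rot":[0,0,0],"fingers":0.6},
    {"dp":[0,0,0],"delta_rot":[0,0,0],"fingers":0.6},
  ],
)

```text
clock: 14.25
position: [0.5727, -0.3008, 0.094]
ee_rot: [-0.094, 0.895, -0.229, -0.371]
contact_force: [4.2, -1.9, 5.7]
width: 0.0631
gripper_force: 66.9
```

servo_tool(
  moves=[
    {"dp":[-0.005,0,0.005],"delta_rot":[0,0,0],"fingers":0.6},
    {"dp":[0,0,0],"delta_rot":[0,0,0],"fingers":0.6},
  ],
)

```text
clock: 14.45
position: [0.5714, -0.3001, 0.094]
ee_rot: [-0.094, 0.895, -0.229, -0.371]
contact_force: [3.6, -1.8, 5.9]
width: 0.0631
gripper_force: 66.9
```

servo_tool(
  moves=[
    {"dp":[-0.005,0,0.005],"delta_rot":[0,0,0],"fingers":0.6},
    {"dp":[0,0,0],"delta_rot":[0,0,0],"fingers":0.6},
  ],
)

```text
clock: 14.65
position: [0.5702, -0.2994, 0.094]
ee_rot: [-0.094, 0.895, -0.229, -0.371]
contact_force: [3.2, -2.7, 5.2]
width: 0.0635
gripper_force: 66.9
```

servo_tool(
  moves=[
    {"dp":[-0.004,0,0.004],"delta_rot":[0,0,0],"fingers":0.6},
    {"dp":[0,0,0],"delta_rot":[0,0,0],"fingers":0.6},
  ],
)

```text
clock: 14.85
position: [0.57, -0.2993, 0.0942]
ee_rot: [-0.094, 0.896, -0.229, -0.37]
contact_force: [5.6, -4.5, 6.8]
width: 0.0631
gripper_force: 67.1
```

The end stop is reached. Next, the side stop.

servo_tool(
  moves=[
    {"dp":[0,0.006,0],"delta_rot":[0,0,0],"fingers":0.6},
    {"dp":[0,0.004,0],"delta_rot":[0,0,0],"fingers":0.6},
    {"dp":[0,0,0],"delta_rot":[0,0,0],"fingers":0.6},
  ],
)

```text
clock: 15.15
position: [0.5699, -0.2997, 0.0941]
ee_rot: [-0.095, 0.896, -0.229, -0.37]
contact_force: [9.8, -0.6, 6.9]
width: 0.0632
gripper_force: 67.2
```

servo_tool(
  moves=[
    {"dp":[0,0.005,0],"delta_rot":[0,0,0],"fingers":0.6},
    {"dp":[0,0,0],"delta_rot":[0,0,0],"fingers":0.6},
  ],
)

```text
clock: 15.35
position: [0.5698, -0.2998, 0.0941]
ee_rot: [-0.096, 0.896, -0.228, -0.369]
contact_force: [9.9, 1.6, 6.3]
width: 0.0632
gripper_force: 67.2
```

servo_tool(
  moves=[
    {"dp":[0,0.005,0],"delta_rot":[0,0,0],"fingers":0.6},
    {"dp":[0,0,0],"delta_rot":[0,0,0],"fingers":0.6},
  ],
)

```text
clock: 15.55
position: [0.5697, -0.3001, 0.0941]
ee_rot: [-0.097, 0.896, -0.229, -0.369]
contact_force: [11.6, 3.8, 6.5]
width: 0.0633
gripper_force: 67.3
```

servo_tool(
  moves=[
    {"dp":[0.008,0,-0.008],"delta_rot":[0,0,0],"fingers":0.6},
    {"dp":[0,0,0],"delta_rot":[0,0,0],"fingers":0.6},
  ],
)

```text
clock: 15.75
position: [0.5695, -0.3017, 0.0939]
ee_rot: [-0.096, 0.895, -0.228, -0.372]
contact_force: [3.5, 3.0, 6.0]
width: 0.0629
gripper_force: 66.8
```

```bash
python3 - <<'E'
from h import *
im,d,P=grab("scene"); np.savez("s4.npz",im=im,P=P)
go(car(-.035,-.005,.0556),RC)
cv2.imwrite("pics/c4.png",cv2.resize(im[125:215,130:250],(800,600),interpolation=1)[...,::-1])
E
```

```text
t 15.8 q [-0.57  0.9   1.11 -0.05  1.93  1.5 ] p [ 0.5695 -0.3018  0.0939] w 0.0638 F [4.3 3.2 6. ] 66.8
grasp now [ 0.536  -0.2834  0.0559] TCP target [ 0.5771 -0.302   0.0937]
dp(tool,/0.2) [ 0.025 -0.017 -0.024]  dp in target axes [ 0.025 -0.017 -0.024]  rot/0.1 [-0.03  0.03 -0.  ]
```

View pics/c4.png

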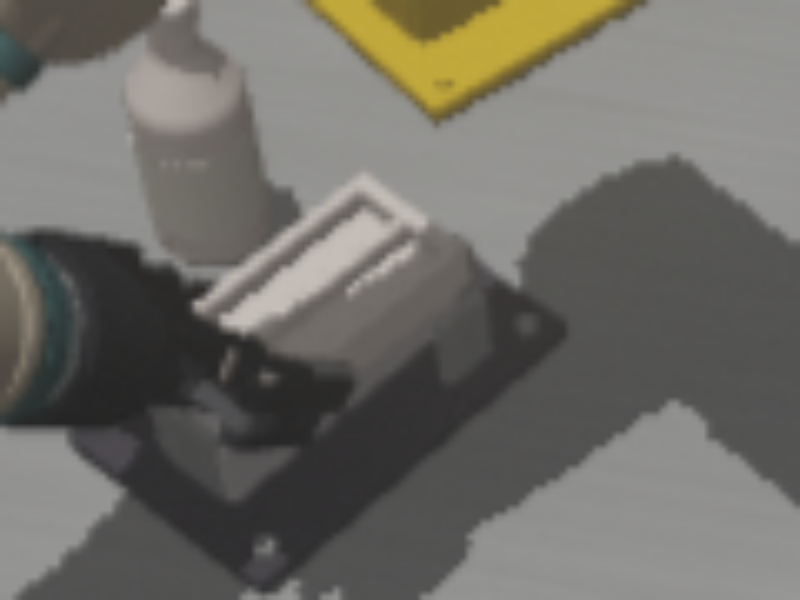

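The mould lies in the pocket with its cavities up, and backing off freed the sideways drag. I'll keep pushing to the side.

servo_tool(
  moves=[
    {"dp":[0,0.005,0],"delta_rot":[0,0,0],"fingers":0.6},
    {"dp":[0,0,0],"delta_rot":[0,0,0],"fingers":0.6},
  ],
)

```text
clock: 16.0
position: [0.569, -0.3024, 0.0938]
ee_rot: [-0.096, 0.895, -0.228, -0.372]
contact_force: [4.2, 4.4, 6.0]
width: 0.0633
gripper_force: 66.8
```

servo_tool(
  moves=[
    {"dp":[0,0.005,0],"delta_rot":[0,0,0],"fingers":0.6},
    {"dp":[0,0,0],"delta_rot":[0,0,0],"fingers":0.6},
  ],
)

```text
clock: 16.2
position: [0.5689, -0.3025, 0.0939]
ee_rot: [-0.097, 0.895, -0.228, -0.372]
contact_force: [4.6, 5.7, 6.6]
width: 0.0631
gripper_force: 66.8
```

servo_tool(
  moves=[
    {"dp":[0,0.005,0],"delta_rot":[0,0,0],"fingers":0.6},
    {"dp":[0,0,0],"delta_rot":[0,0,0],"fingers":0.6},
  ],
)

```text
clock: 16.4
position: [0.5689, -0.3027, 0.0939]
ee_rot: [-0.097, 0.895, -0.228, -0.371]
contact_force: [7.1, 8.8, 6.6]
width: 0.0631
gripper_force: 66.9
```

servo_tool(
  moves=[
    {"dp":[-0.002,-0.008,-0.002],"delta_rot":[0,0,0],"fingers":0.6},
    {"dp":[0,0,0],"delta_rot":[0,0,0],"fingers":1},
    {"dp":[0,0,0],"delta_rot":[0,0,0],"fingers":1},
    {"dp":[0,0,0],"delta_rot":[0,0,0],"fingers":1},
    {"dp":[0,0,0],"delta_rot":[0,0,0],"fingers":1},
  ],
)

```text
clock: 16.9
position: [0.568, -0.3048, 0.0929]
ee_rot: [-0.094, 0.895, -0.229, -0.372]
contact_force: [-0.3, 1.2, -0.4]
width: 0.0857
gripper_force: 0.0
```

```bash
python3 - <<'E'
from h import *
go(car(-.028,0,.0556),RC)
s=readout.get_state(); print(tocar(np.array(s["position"])+.054*Rq(s["ee_rot"]).as_matrix()[:,2]))
E
```

```text
t 16.9 q [-0.58  0.9   1.11 -0.06  1.92  1.5 ] p [ 0.568  -0.3048  0.0929] w 0.0857 F [-0.3  1.2 -0.4] 0.0
grasp now [ 0.5344 -0.2866  0.0549] TCP target [ 0.5686 -0.303   0.0937]
dp(tool,/0.2) [-0.004 -0.009 -0.002]  dp in target axes [-0.004 -0.009 -0.002]  rot/0.1 [-0.    0.02 -0.03]
[-0.02810879  0.00184142  0.05480308]
```

servo_tool(
  moves=[
    {"dp":[0,0,-0.1],"delta_rot":[0,0,0],"fingers":1},
    {"dp":[0,0,-0.2],"delta_rot":[0,0,0],"fingers":1},
    {"dp":[0,0,-0.2],"delta_rot":[0,0,0],"fingers":1},
    {"dp":[0,0,-0.2],"delta_rot":[0,0,0],"fingers":1},
    {"dp":[0,0,0],"delta_rot":[0,0,0],"fingers":1},
  ],
)

```text
clock: 17.4
position: [0.658, -0.3538, 0.1953]
ee_rot: [-0.093, 0.897, -0.229, -0.367]
contact_force: [0.8, -0.1, 1.5]
width: 0.0856
gripper_force: 0.0
```

```bash
cat >> h.py <<'E'
RV=tool(0,0,241.5)
def mould(P):
    "mould pose in own frame of fitted carrier, from top-face points"
    q=tocar(P.reshape(-1,3))*1000; q=q[np.isfinite(q[:,2])]
    m=q[(abs(q[:,2]-69)<6)&(abs(q[:,0])<80)&(abs(q[:,1])<46)]
    s=q[(abs(q[:,2]-57)<3)&(q[:,0]>-4)&(q[:,0]<54)&(q[:,1]>33)&(q[:,1]<46)]
    e=q[(abs(q[:,2]-57)<3)&(abs(q[:,1])<27)&(q[:,0]>60)&(q[:,0]<76)]
    return cv2.minAreaRect(m[:,:2].astype(np.float32)),len(m),"side stop med y",np.median(s[:,1]),len(s),"end stop med x",np.median(e[:,0]),len(e)
E
python3 - <<'E'
from h import *
go(np.array(car(-.115,0,.25)),RV)
for n in("scene","wrist"):
    im,d,P=grab(n); np.savez(n+"5.npz",im=im,P=P); print(n,mould(P))
    if n=="wrist": cv2.imwrite("pics/w5.png",im[...,::-1])
E
```

```text
t 17.4 q [-0.57  1.    0.6  -0.07  2.32  1.48] p [ 0.658  -0.3538  0.1953] w 0.0856 F [ 0.8 -0.1  1.5] 0.0
grasp now [ 0.6248 -0.3358  0.1569] TCP target [ 0.6116 -0.3264  0.3039]
dp(tool,/0.2) [-0.573 -0.008 -0.198]  dp in target axes [-0.27  -0.01  -0.543]  rot/0.1 [ 0.02  7.77 -0.03]
scene (((0.7926597595214844, 1.1864471435546875), (123.27428436279297, 68.52892303466797), 0.005762309301644564), 432, 'side stop med y', np.float64(nan), 0, 'end stop med x', np.float64(69.08005088769401), 8)
wrist (((-1.8493843078613281, -2.3160476684570312), (64.1024169921875, 120.36857604980469), 89.35147094726562), 2526, 'side stop med y', np.float64(35.50326729794243), 134, 'end stop med x', np.float64(nan), 0)
  return _methods._mean(a, axis=axis, dtype=dtype,
  ret = ret.dtype.type(ret / rcount)
```

View pics/w5.png

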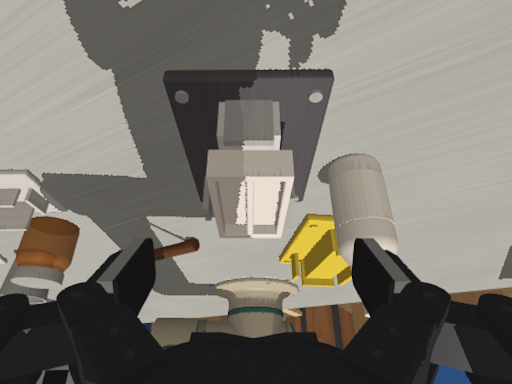

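The plate sits toward the end stop, with the pedestal bare at its far end (250,122). Now I'll tilt the tool upright and shut the fingers to square the mould up by pushing.

servo_tool(
  moves=[
    {"dp":[-0.1,0,-0.1],"delta_rot":[0,0.97,0],"fingers":0},
    {"dp":[0,0,-0.1],"delta_rot":[0,0.97,0],"fingers":0},
    {"dp":[0,0,-0.1],"delta_rot":[0,0.97,0],"fingers":0},
    {"dp":[0,0,0],"delta_rot":[0,0.97,0],"fingers":0},
    {"dp":[0,0,0],"delta_rot":[0,0.97,0],"fingers":0},
  ],
  force=40,
)

```text
clock: 18.0
position: [0.6755, -0.3627, 0.2511]
ee_rot: [-0.036, 0.958, -0.244, -0.146]
contact_force: [-0.7, -0.1, -0.2]
width: 0.0121
gripper_force: 0.0
```

servo_tool(
  moves=[
    {"dp":[0,0,0],"delta_rot":[0,0.97,0],"fingers":0},
    {"dp":[0,0,0],"delta_rot":[0,0.97,0],"fingers":0},
    {"dp":[0,0,0],"delta_rot":[0,0.97,0],"fingers":0},
    {"dp":[0,0,0],"delta_rot":[0,0,0],"fingers":0},
  ],
)

```text
clock: 18.4
position: [0.6727, -0.3608, 0.2515]
ee_rot: [-0.002, 0.969, -0.247, -0.008]
contact_force: [0.4, 0.8, 0.4]
width: -0.0002
gripper_force: 0.0
```

```bash
cat >> h.py <<'E'
def tip(x,y,z): # closed fingertip centre target in carrier frame
    go(np.array(car(x,y,z))+[0,0,.019],RV)
E
python3 - <<'E'
from h import *
tip(.018,-.062,.15); tip(.018,-.062,.056)
for n in("top","wrist"):
    im,d,P=grab(n); np.savez(n+"6.npz",im=im,P=P); print(n,mould(P),fitcar(P,(510,-272,151)) if n=="top" else "")
E
```

```text
t 18.4 q [-0.58  0.6   1.1  -0.    1.46  1.49] p [ 0.6727 -0.3608  0.2515] w -0.0002 F [0.4 0.8 0.4] 0.0
grasp now [ 0.6719 -0.3604  0.1976] TCP target [ 0.5243 -0.2084  0.2229]
dp(tool,/0.2) [-1.014 -0.314  0.16 ]  dp in target axes [-1.016 -0.316  0.143]  rot/0.1 [ 0.01  0.17 -0.02]
t 18.4 q [-0.58  0.6   1.1  -0.    1.46  1.49] p [ 0.6727 -0.3608  0.2515] w -0.0002 F [0.4 0.8 0.4] 0.0
grasp now [ 0.6719 -0.3604  0.1976] TCP target [ 0.5243 -0.2084  0.1289]
dp(tool,/0.2) [-1.006 -0.314  0.629]  dp in target axes [-1.016 -0.316  0.613]  rot/0.1 [ 0.01  0.17 -0.02]
top (((-32.72939682006836, -29.069168090820312), (9.394165992736816, 55.72391128540039), 85.9396743774414), 65, 'side stop med y', np.float64(nan), 0, 'end stop med x', np.float64(nan), 0) (array([ 514.3, -273. ,  153.3]), np.float64(14.23))
wrist (((-50.18711853027344, 0.32864809036254883), (22.42806625366211, 9.942962646484375), 0.4194823205471039), 171, 'side stop med y', np.float64(nan), 0, 'end stop med x', np.float64(nan), 0)
  return _methods._mean(a, axis=axis, dtype=dtype,
  ret = ret.dtype.type(ret / rcount)
```

servo_tool(
  moves=[
    {"dp":[-0.1,0,0.12],"delta_rot":[0,0.17,0],"fingers":0},
    {"dp":[-0.1,0,0.12],"delta_rot":[0,0,0],"fingers":0},
    {"dp":[-0.1,0,0.12],"delta_rot":[0,0,0],"fingers":0},
    {"dp":[-0.1,0,0.12],"delta_rot":[0,0,0],"fingers":0},
    {"dp":[-0.1,0,0.12],"delta_rot":[0,0,0],"fingers":0},
  ],
)

```text
clock: 19.0
position: [0.5885, -0.3155, 0.13]
ee_rot: [0.001, 0.969, -0.247, 0.001]
contact_force: [0.5, -0.8, -0.3]
width: 0.0003
gripper_force: 0.0
```

servo_tool(
  moves=[
    {"dp":[0,0,0],"delta_rot":[0,0,0],"fingers":0},
    {"dp":[0,0,0],"delta_rot":[0,0,0],"fingers":0},
  ],
)

```text
clock: 19.2
position: [0.5899, -0.3162, 0.1316]
ee_rot: [0.001, 0.969, -0.247, 0.002]
contact_force: [-0.1, -0.8, 1.1]
width: -0.0003
gripper_force: 0.0
```

```bash
python3 - <<'E'
from h import *
tip(-.071,0,.057)
E
```

```text
t 19.2 q [-0.6   0.54  1.53 -0.    1.07  1.47] p [ 0.5899 -0.3162  0.1316] w -0.0003 F [-0.1 -0.8  1.1] 0.0
grasp now [ 0.5901 -0.3164  0.0777] TCP target [ 0.5729 -0.3054  0.1299]
dp(tool,/0.2) [-0.101 -0.007  0.008]  dp in target axes [-0.101 -0.007  0.009]  rot/0.1 [ 0.01 -0.05 -0.02]
```

servo_tool(
  moves=[
    {"dp":[-0.04,-0.003,0.005],"delta_rot":[0,0,0],"fingers":0},
    {"dp":[-0.025,-0.003,0.003],"delta_rot":[0,0,0],"fingers":0},
    {"dp":[-0.015,0,0],"delta_rot":[0,0,0],"fingers":0},
    {"dp":[0,0,0],"delta_rot":[0,0,0],"fingers":0},
  ],
)

```text
clock: 19.6
position: [0.5754, -0.3068, 0.1311]
ee_rot: [0.001, 0.969, -0.247, 0.003]
contact_force: [-0.5, -0.3, -0.5]
width: 0.0001
gripper_force: 0.0
```

servo_tool(
  moves=[
    {"dp":[-0.006,0,0],"delta_rot":[0,0,0],"fingers":0},
    {"dp":[-0.006,0,0],"delta_rot":[0,0,0],"fingers":0},
    {"dp":[0,0,0],"delta_rot":[0,0,0],"fingers":0},
  ],
)

```text
clock: 19.9
position: [0.5733, -0.3057, 0.1305]
ee_rot: [0.001, 0.969, -0.247, 0.003]
contact_force: [0.9, -0.6, 0.0]
width: 0.0001
gripper_force: 0.0
```

servo_tool(
  moves=[
    {"dp":[-0.006,0,0],"delta_rot":[0,0,0],"fingers":0},
    {"dp":[-0.006,0,0],"delta_rot":[0,0,0],"fingers":0},
    {"dp":[0,0,0],"delta_rot":[0,0,0],"fingers":0},
  ],
)

```text
clock: 20.2
position: [0.5724, -0.3051, 0.1309]
ee_rot: [0.002, 0.969, -0.247, 0.004]
contact_force: [4.5, -0.7, -0.4]
width: 0.0001
gripper_force: 2.0
```

servo_tool(
  moves=[
    {"dp":[-0.008,0,0],"delta_rot":[0,0,0],"fingers":0},
    {"dp":[-0.008,0,0],"delta_rot":[0,0,0],"fingers":0},
    {"dp":[0,0,0],"delta_rot":[0,0,0],"fingers":0},
  ],
)

```text
clock: 20.5
position: [0.5719, -0.3047, 0.1319]
ee_rot: [0.002, 0.969, -0.247, 0.008]
contact_force: [7.8, -2.9, -0.7]
width: -0.0003
gripper_force: 4.2
```

servo_tool(
  moves=[
    {"dp":[0.08,0,0],"delta_rot":[0,0,0],"fingers":0},
    {"dp":[0.04,-0.05,-0.15],"delta_rot":[0,0,0],"fingers":0},
    {"dp":[0,-0.1,-0.15],"delta_rot":[0,0,0],"fingers":0},
    {"dp":[-0.1,-0.1,-0.1],"delta_rot":[0,0,0],"fingers":0},
    {"dp":[-0.15,-0.05,0],"delta_rot":[0,0,0],"fingers":0},
  ],
)

```text
clock: 21.0
position: [0.5758, -0.2374, 0.2131]
ee_rot: [0.002, 0.969, -0.247, 0.005]
contact_force: [-0.3, 0.9, -0.2]
width: -0.0001
gripper_force: 0.0
```

```bash
python3 - <<'E'
from h import *
tip(.02,-.062,.057)
E
```

```text
t 21.0 q [-0.5   0.4   1.55 -0.    1.18  1.57] p [ 0.5758 -0.2374  0.2131] w -0.0001 F [-0.3  0.9 -0.2] 0.0
grasp now [ 0.5763 -0.2377  0.1592] TCP target [ 0.5225 -0.2075  0.1299]
dp(tool,/0.2) [-0.31  -0.004  0.412]  dp in target axes [-0.305 -0.004  0.416]  rot/0.1 [ 0.01 -0.11 -0.01]
```

servo_tool(
  moves=[
    {"dp":[-0.15,0,0.05],"delta_rot":[0,-0.1,0],"fingers":0},
    {"dp":[-0.155,-0.004,0.1],"delta_rot":[0,0,0],"fingers":0},
    {"dp":[0,0,0.15],"delta_rot":[0,0,0],"fingers":0},
    {"dp":[0,0,0.11],"delta_rot":[0,0,0],"fingers":0},
    {"dp":[0,0.02,0],"delta_rot":[0,0,0],"fingers":0},
  ],
)

```text
clock: 21.5
position: [0.5155, -0.2094, 0.1253]
ee_rot: [-0.001, 0.969, -0.247, -0.007]
contact_force: [-1.1, -0.8, -0.4]
width: -0.0001
gripper_force: 0.0
```

servo_tool(
  moves=[
    {"dp":[0,0.02,0],"delta_rot":[0,0,0],"fingers":0},
    {"dp":[0,0.01,0],"delta_rot":[0,0,0],"fingers":0},
    {"dp":[0,0,0],"delta_rot":[0,0,0],"fingers":0},
  ],
)

```text
clock: 21.8
position: [0.5162, -0.2173, 0.1294]
ee_rot: [0.0, 0.969, -0.247, -0.001]
contact_force: [0.4, 0.4, -0.8]
width: -0.0002
gripper_force: 0.0
```

servo_tool(
  moves=[
    {"dp":[0,0.008,0],"delta_rot":[0,0,0],"fingers":0},
    {"dp":[0,0.008,0],"delta_rot":[0,0,0],"fingers":0},
    {"dp":[0,0,0],"delta_rot":[0,0,0],"fingers":0},
  ],
)

```text
clock: 22.1
position: [0.5142, -0.2194, 0.1284]
ee_rot: [0.0, 0.969, -0.247, -0.002]
contact_force: [0.3, -0.4, 0.9]
width: -0.0
gripper_force: 0.0
```

servo_tool(
  moves=[
    {"dp":[0,0.008,0],"delta_rot":[0,0,0],"fingers":0},
    {"dp":[0,0.008,0],"delta_rot":[0,0,0],"fingers":0},
    {"dp":[0,0,0],"delta_rot":[0,0,0],"fingers":0},
  ],
)

```text
clock: 22.4
position: [0.5131, -0.2202, 0.1283]
ee_rot: [-0.002, 0.969, -0.248, -0.002]
contact_force: [1.9, 6.6, 3.0]
width: 0.0004
gripper_force: 3.5
```

servo_tool(
  moves=[
    {"dp":[0,0.008,0],"delta_rot":[0,0,0],"fingers":0},
    {"dp":[0,0.004,0],"delta_rot":[0,0,0],"fingers":0},
    {"dp":[0,0,0],"delta_rot":[0,0,0],"fingers":0},
  ],
)

```text
clock: 22.7
position: [0.5129, -0.2206, 0.1284]
ee_rot: [-0.004, 0.969, -0.248, -0.002]
contact_force: [5.9, 11.5, 2.8]
width: 0.0
gripper_force: 6.6
```

servo_tool(
  moves=[
    {"dp":[0,-0.08,0],"delta_rot":[0,0,0],"fingers":0},
    {"dp":[0,-0.05,-0.2],"delta_rot":[0,0,0],"fingers":0},
    {"dp":[0.1,0.1,-0.2],"delta_rot":[0,0,0],"fingers":0},
    {"dp":[0.2,0.1,-0.1],"delta_rot":[0,0,0],"fingers":0},
    {"dp":[0.2,0.1,0],"delta_rot":[0,0,0],"fingers":0},
  ],
)

```text
clock: 23.2
position: [0.5857, -0.3034, 0.2327]
ee_rot: [0.002, 0.969, -0.246, 0.002]
contact_force: [1.6, -1.1, 0.0]
width: -0.0001
gripper_force: 0.0
```

```bash
python3 - <<'E'
from h import *
tip(-.08,0,.057)
im,d,P=grab("wrist"); np.savez("w7.npz",im=im,P=P); print(mould(P))
E
```

```text
t 23.2 q [-0.58  0.44  1.43 -0.    1.27  1.49] p [ 0.5857 -0.3034  0.2327] w -0.0001 F [ 1.6 -1.1  0. ] 0.0
grasp now [ 0.5858 -0.3036  0.1788] TCP target [ 0.5808 -0.3097  0.1299]
dp(tool,/0.2) [-0.008  0.038  0.514]  dp in target axes [-0.006  0.039  0.514]  rot/0.1 [ 0.03 -0.04 -0.  ]
(((-7.780338287353516, -1.7861709594726562), (104.69992065429688, 64.23712158203125), 0.5821295380592346), 1356, 'side stop med y', np.float64(36.457136217796034), 3, 'end stop med x', np.float64(nan), 0)
  return _methods._mean(a, axis=axis, dtype=dtype,
  ret = ret.dtype.type(ret / rcount)
```

servo_tool(
  moves=[
    {"dp":[0.05,0.038,0.1],"delta_rot":[0,0,0],"fingers":0},
    {"dp":[0,0,0.2],"delta_rot":[0,0,0],"fingers":0},
    {"dp":[0,0,0.2],"delta_rot":[0,0,0],"fingers":0},
    {"dp":[0,0,0.014],"delta_rot":[0,0,0],"fingers":0},
    {"dp":[0,0,0],"delta_rot":[0,0,0],"fingers":0},
  ],
)

```text
clock: 23.75
position: [0.5882, -0.3132, 0.1237]
ee_rot: [0.0, 0.969, -0.247, -0.003]
contact_force: [0.3, -0.2, 0.2]
width: -0.0002
gripper_force: 0.0
```

servo_tool(
  moves=[
    {"dp":[-0.04,0,0],"delta_rot":[0,0,0],"fingers":0},
    {"dp":[-0.02,0,0],"delta_rot":[0,0,0],"fingers":0},
    {"dp":[-0.02,0,0],"delta_rot":[0,0,0],"fingers":0},
    {"dp":[-0.01,0,0],"delta_rot":[0,0,0],"fingers":0},
    {"dp":[0,0,0],"delta_rot":[0,0,0],"fingers":0},
  ],
)

```text
clock: 24.25
position: [0.573, -0.305, 0.1258]
ee_rot: [0.0, 0.969, -0.247, -0.001]
contact_force: [3.0, -0.8, 0.1]
width: 0.0002
gripper_force: 1.4
```

servo_tool(
  moves=[
    {"dp":[-0.008,0,0],"delta_rot":[0,0,0],"fingers":0},
    {"dp":[-0.008,0,0],"delta_rot":[0,0,0],"fingers":0},
    {"dp":[0,0,0],"delta_rot":[0,0,0],"fingers":0},
  ],
)

```text
clock: 24.55
position: [0.5725, -0.3048, 0.1263]
ee_rot: [0.001, 0.969, -0.247, 0.002]
contact_force: [7.3, -2.8, -0.4]
width: 0.0001
gripper_force: 3.8
```

servo_tool(
  moves=[
    {"dp":[-0.008,0,0],"delta_rot":[0,0,0],"fingers":0},
    {"dp":[-0.008,0,0],"delta_rot":[0,0,0],"fingers":0},
    {"dp":[0,0,0],"delta_rot":[0,0,0],"fingers":0},
  ],
)

```text
clock: 24.85
position: [0.5721, -0.3045, 0.1273]
ee_rot: [0.002, 0.969, -0.247, 0.005]
contact_force: [12.2, -4.4, -0.9]
width: 0.0
gripper_force: 5.9
```

servo_tool(
  moves=[
    {"dp":[0.06,0,0],"delta_rot":[0,0,0],"fingers":0},
    {"dp":[0.15,0,-0.1],"delta_rot":[0,0,0],"fingers":0},
    {"dp":[0.15,0,-0.18],"delta_rot":[0,0,0],"fingers":0},
    {"dp":[0.15,0,-0.18],"delta_rot":[0,-0.8,0],"fingers":0},
    {"dp":[0.1,0,-0.18],"delta_rot":[0,-0.8,0],"fingers":0},
  ],
)

```text
clock: 25.35
position: [0.6765, -0.3616, 0.2524]
ee_rot: [-0.02, 0.965, -0.246, -0.082]
contact_force: [0.6, -0.3, 0.2]
width: 0.0002
gripper_force: 0.0
```

servo_tool(
  moves=[
    {"dp":[0,0,-0.1],"delta_rot":[0,-0.8,0],"fingers":0},
    {"dp":[0,0,0],"delta_rot":[0,-0.8,0],"fingers":0},
    {"dp":[0,0,0],"delta_rot":[0,0,0],"fingers":0},
  ],
)

```text
clock: 25.65
position: [0.6803, -0.3637, 0.2677]
ee_rot: [-0.04, 0.956, -0.244, -0.159]
contact_force: [0.6, 0.2, -1.0]
width: 0.0001
gripper_force: 0.0
```

```bash
python3 -W ignore - <<'E'
from h import *
s=readout.get_state(); print(s["clock"],s["position"])
im,d,P=grab("wrist"); np.savez("w8.npz",im=im,P=P); print(mould(P))
im2,d,P2=grab("scene"); print(mould(P2))
A=np.hstack([cv2.resize(im,(400,600)) if 0 else cv2.resize(im[:, :],(400,300)),cv2.resize(im2[125:215,130:250],(400,300))])
q=tocar(P)*1000; z=q[...,2]; m=np.isfinite(z)&(abs(q[...,0])<110)&(abs(q[...,1])<70)
v,u=np.where(m); print(u.min(),u.max(),v.min(),v.max())
c0=im[max(v.min()-5,0):v.max()+5,max(u.min()-5,0):u.max()+5]
B=cv2.resize(c0,(400,300),interpolation=1)
cv2.imwrite("pics/f.png",np.vstack([A,np.hstack([B,B*0])])[...,::-1])
E
```

```text
25.65 [ 0.68026041 -0.3637142   0.26772056]
(((-52.963863372802734, -2.3434066772460938), (15.51832389831543, 63.88885498046875), 0.827092707157135), 233, 'side stop med y', np.float64(nan), 0, 'end stop med x', np.float64(nan), 0)
(((1.6834640502929688, 0.45603179931640625), (123.05782318115234, 69.52941131591797), 0.9222018718719482), 431, 'side stop med y', np.float64(nan), 0, 'end stop med x', np.float64(69.74342578046594), 4)
189 319 155 277
```

View pics/f.png

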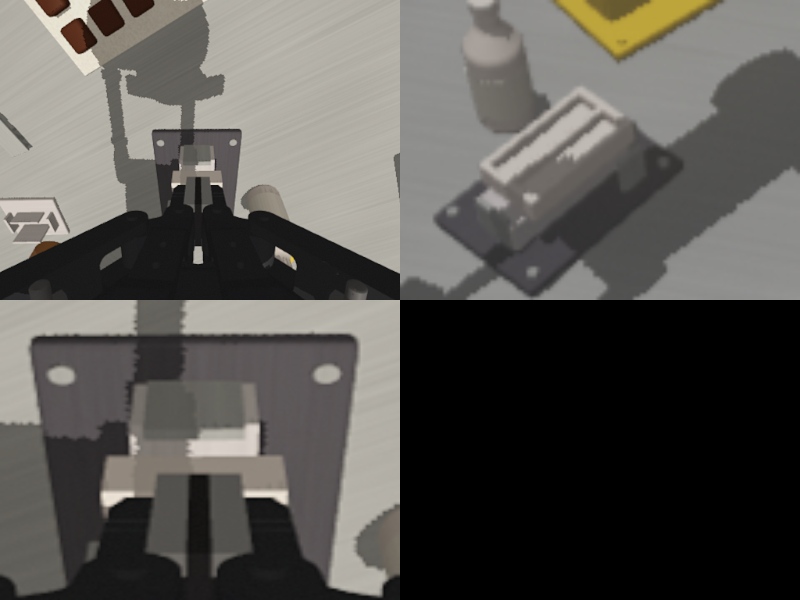

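The mould lies flat with its cavities up, against the stops. One squareness check from an open-fingered view:

servo_tool(
  moves=[
    {"dp":[0,0,0],"delta_rot":[0,-0.95,0],"fingers":1},
    {"dp":[0,0,0],"delta_rot":[0,-0.95,0],"fingers":1},
    {"dp":[0,0,0],"delta_rot":[0,-0.95,0],"fingers":1},
    {"dp":[0,0,0],"delta_rot":[0,-0.95,0],"fingers":1},
    {"dp":[0,0,0],"delta_rot":[0,-0.5,0],"fingers":1},
  ],
)

```text
clock: 26.25
position: [0.6793, -0.363, 0.2689]
ee_rot: [-0.091, 0.9, -0.23, -0.359]
contact_force: [0.7, 0.0, -1.0]
width: 0.0725
gripper_force: 0.0
```

servo_tool(
  moves=[
    {"dp":[0,0,0],"delta_rot":[0,0,0],"fingers":1},
    {"dp":[0,0,0],"delta_rot":[0,0,0],"fingers":1},
  ],
)

```text
clock: 26.45
position: [0.6794, -0.363, 0.2701]
ee_rot: [-0.09, 0.901, -0.23, -0.357]
contact_force: [0.5, 0.7, 0.4]
width: 0.0856
gripper_force: 0.0
```

```bash
python3 -W ignore - <<'E'
from h import *
from scipy.optimize import differential_evolution as DE
im,d,P=grab("wrist"); np.savez("w9.npz",im=im,P=P)
print(mould(P))
p=tocar(P.reshape(-1,3))*1000;p=p[np.isfinite(p[:,2])]
# mould edges by line fits on the top face (per-bin extremes)
t=p[(abs(p[:,2]-69)<4)&(abs(p[:,1])<45)&(abs(p[:,0])<75)]
def edge(t,b,e,lo,hi,f):
    X=[];Y=[]
    for k in np.arange(lo,hi,6):
        s=t[(t[:,b]>=k)&(t[:,b]<k+6)]
        if len(s)>8: X.append(k+3);Y.append(f(s[:,e]))
    c_=np.polyfit(X,Y,1); return np.round([np.degrees(np.arctan(c_[0])),c_[1]],2),len(X)
print("mould +y",edge(t,0,1,-55,55,np.max),"-y",edge(t,0,1,-55,55,np.min),"-x",edge(t,1,0,-28,28,np.min),"+x",edge(t,1,0,-28,28,np.max))
bs=p[(abs(p[:,2]-12)<5)&(abs(p[:,1])<72)&(p[:,0]<100)&(p[:,0]>-115)]
print("base +y",edge(bs,0,1,-95,20,np.max),"-y",edge(bs,0,1,-95,20,np.min),"-x",edge(bs,1,0,-58,58,np.min))
st=p[(abs(p[:,2]-57)<3)&(p[:,1]>30)&(p[:,1]<48)&(p[:,0]>-12)&(p[:,0]<62)]
print("sidestop outer",len(st),edge(st,0,1,-5,50,np.max), st.min(0),st.max(0))
E
```

```text
(((-0.21990966796875, -2.202106475830078), (121.62324523925781, 64.13236236572266), 0.25819113850593567), 1977, 'side stop med y', np.float64(35.51658620330452), 125, 'end stop med x', np.float64(nan), 0)
mould +y (array([ 0.04, 29.56]), 19) -y (array([  0.43, -33.9 ]), 19) -x (array([ 2.000e-02, -6.047e+01]), 10) +x (array([-0.08, 59.55]), 10)
base +y (array([ 0.22, 59.62]), 20) -y (array([  0.5 , -63.58]), 20) -x (array([-8.0000e-02, -1.0018e+02]), 20)
sidestop outer 173 (array([ 0.2 , 37.57]), 10) [-5.41464216 31.68767121 54.26547278] [56.23809927 38.18170194 57.37412251]
```

```bash
python3 -c "
from rig import manip; print(manip.sign_off())"
```

```text
the job is handed in; nothing more can be done
None
```

The bar mould lies flat in the carrier pocket, cavities up. In the last wrist-camera measurement it sat within about 0.3 mm of fully home against both stops and square to about 0.1°. I handed the job in at 26.5 s with the gripper clear of everything.

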